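# Set up a flask shaker: tray onto its presence switch, latch, load, start

## Task

Get the shaker going with the cultures: swing its latch out of the way, set the empty flask tray on the two rails and slide it back fully home so that its rear edge trips the tray-presence lever, then swing the latch shut across the tray's front edge. Only then stand every small amber flask that waits on the bench between the tray and the magnetic stirrer upright in a pocket of the tray, one to a pocket, and when all are in, flip the power toggle on. Leave the tray home and latched, and do not disturb the pipette bulb and the foil-wrapped flask.

Things in the scene. Friction and masses are not known exactly. Their poses are not given: they have to be found in the camera images.
- shaker: Flask shaker, fixed: white housing 270 x 216 mm, grey deck 74 mm high. Origin under the housing on the bench; +x its back, -x its front, +y its left. Two narrow rails along x (14 mm wide, tops 105 mm high, centred y = +-59 mm, x = -55 to +95 mm) carry the tray. Side guides: inner faces y = +-84.5 mm, tops 112 mm high, from the back to x = -13 mm, flaring out from there to x = -46 mm.
- tray_home (a point): Point on the shaker where the centre of the tray's underside lies when fully home: x = 21.5, y = 0 (+-4 mm is free), z = 105 mm in the shaker's frame. The tray's rear edge then meets two dark stops (faces at x = 99.5 mm); over each a hold-down lip, underside 129 mm high, reaches 6 mm forward. So set the tray down some 30 mm short of home and slide it in.
- switch_lever (a joint): Hinged lever of the tray-presence switch, between the rear stops. 0 = free, leaning forward; grows as the tray's rear edge pushes it back: about 0.53 rad with the tray fully home, tripped above 0.38. Spring under 2 N at the roller, too weak to push the tray back. It yields only to a push from the front: a tray lowered straight onto it jams.
- lever_roller (a point): Centre of the black roller (11 mm diameter, 10 mm wide) at the tip of the switch lever; free, it stands at x = 90, y = 0, z = 112 mm in the shaker's frame.
- latch (a joint): Swing latch at the shaker's front right: flat steel arm 14 mm wide, 72 mm long, 109.5 to 117.5 mm above the bench. 0 = open, pointing to the shaker's front; 1.57 rad = closed (shut from 1.35), pointing to its left (+y) 2.5 mm in front of the home tray. Closes clockwise seen from above; stays where left, moves with about 1 N at the pin. Found half to fully closed, barring the tray's way in.
- latch_pivot (a point): Vertical pivot axis of the latch, at x = -66, y = -98 mm in the shaker's frame.
- latch_pin (a point): Middle of the latch's upright black pin (12 mm diameter), 60 mm from the pivot along the arm, 143.5 mm above the bench; the pin stands free from 117.5 to 161.5 mm above the bench.
- power_toggle (a joint): Power toggle, a bat-shaped steel switch on the deck at the shaker's front left: pivot at x = -121, y = +55, z = 74 mm in the shaker's frame, 36 mm long, 11 mm thick near its tip. 0 = off, leaning 0.4 rad to the front; 0.8 = on, leaning 0.4 rad to the back; on from 0.6. Stays where put; about 1 N at the tip.
- toggle_tip (a point): Point near the toggle's tip, 33 mm from its pivot.
- flask_tray: Loose steel tray 156 (x) x 160 (y) mm, 0.45 kg, same either way round. Origin at the centre of its underside. Floor 3 mm thick, rim 16 mm high; dividers 11 mm high make four pockets centred at x = +-38, y = +-39 mm. Round each pocket runs a square guard of 4 mm wire, 36 mm above the underside, 62 mm clear inside, so a flask is let down through it onto the floor. Its x axis goes along the rails.
- tray_handle (a point): Centre of the black bridge handle over the tray's middle, 66 mm above its underside: bar 12 mm wide in x, 12 mm high, 68 mm long in y, on two posts 28 mm either side of its middle.
- flask_1: Small open conical glass flask of amber culture broth on the bench right of the tray, foot 52 mm diameter, 85 mm high, neck 20 mm diameter at 58 to 73 mm height, lip 29 mm at the top, cone 26 mm across at 47 mm height, about 100 g, its weight low in the foot. Origin at the centre of its underside, z up. May be absent (then None): two to four of the four flasks are there.
- flask_2: Small open conical glass flask of amber culture broth on the bench right of the tray, foot 52 mm diameter, 85 mm high, neck 20 mm diameter at 58 to 73 mm height, lip 29 mm at the top, cone 26 mm across at 47 mm height, about 100 g, its weight low in the foot. Origin at the centre of its underside, z up. May be absent (then None): two to four of the four flasks are there.
- flask_3: Small open conical glass flask of amber culture broth on the bench right of the tray, foot 52 mm diameter, 85 mm high, neck 20 mm diameter at 58 to 73 mm height, lip 29 mm at the top, cone 26 mm across at 47 mm height, about 100 g, its weight low in the foot. Origin at the centre of its underside, z up. May be absent (then None): two to four of the four flasks are there.
- flask_4: Small open conical glass flask of amber culture broth on the bench right of the tray, foot 52 mm diameter, 85 mm high, neck 20 mm diameter at 58 to 73 mm height, lip 29 mm at the top, cone 26 mm across at 47 mm height, about 100 g, its weight low in the foot. Origin at the centre of its underside, z up. May be absent (then None): two to four of the four flasks are there.
- pipette_bulb: Bystander: red rubber pipette bulb, 51 mm diameter, 76 mm high, standing on the bench to the right of the shaker. Origin at the centre of its underside.
- foil_flask: Bystander: flask wrapped in crumpled aluminium foil, 58 mm across, 108 mm high, on the bench to the right of the shaker, behind the pipette bulb. Origin at the centre of its underside.
Not all that is in view belongs to the job. What is shaped like the flask_3 but green or yellow is not meant.

How it is judged:
On the way, in this order (a step that is already met when the one before it is completed fails the run):
1. The tray is home on the rails with the presence lever tripped and the latch shut, the flasks still on the bench (x of flask_tray in the frame of shaker above 0.0165 m and z of flask_tray in the frame of shaker between 0.101 and 0.109 m and angle between flask_tray's own z axis and vertical below 0.04 rad and value of joint switch_lever above 0.38 rad and value of joint latch above 1.35 rad and height (world z) of each of flask_1, flask_2, flask_3, flask_4 below 0.05 m), for 0.2 s.
2. Every flask stands upright in a pocket of the latched tray (x of flask_tray in the frame of shaker above 0.0165 m and z of flask_tray in the frame of shaker between 0.101 and 0.109 m and angle between flask_tray's own z axis and vertical below 0.04 rad and value of joint switch_lever above 0.38 rad and value of joint latch above 1.35 rad and z of flask_1 in the frame of flask_tray between -0.002 and 0.0065 m and x of flask_1 in the frame of flask_tray between -0.06 and 0.06 m and y of flask_1 in the frame of flask_tray between -0.06 and 0.06 m and angle between each of flask_1, flask_2, flask_3, flask_4's own z axis and vertical below 0.12 rad and z of flask_2 in the frame of flask_tray between -0.002 and 0.0065 m and x of flask_2 in the frame of flask_tray between -0.06 and 0.06 m and y of flask_2 in the frame of flask_tray between -0.06 and 0.06 m and z of flask_3 in the frame of flask_tray between -0.002 and 0.0065 m and x of flask_3 in the frame of flask_tray between -0.06 and 0.06 m and y of flask_3 in the frame of flask_tray between -0.06 and 0.06 m and z of flask_4 in the frame of flask_tray between -0.002 and 0.0065 m and x of flask_4 in the frame of flask_tray between -0.06 and 0.06 m and y of flask_4 in the frame of flask_tray between -0.06 and 0.06 m), for 0.2 s.
3. The power toggle is on (value of joint power_toggle above 0.6 rad), for 0.2 s.
At the end, for the whole second after the job is handed in: The tray rests level on both rails within 5 mm of the rear stops, the presence lever is pushed to more than 0.38 rad and the latch to more than 1.35 rad; every flask present stands on the floor of a tray pocket, within about 7 degrees of upright and at rest; the power toggle is past 0.6 rad (all of step 2 and value of joint power_toggle above 0.6 rad and linear speed of each of flask_1, flask_2, flask_3, flask_4 below 0.03 m/s); the robot touches nothing.
It fails at once if the pipette bulb or the foil-wrapped flask is pushed more than 3 cm aside or knocked over (distance of any of pipette_bulb, foil_flask from where it was at the start of the episode above 0.03 m or angle between any of pipette_bulb, foil_flask's own z axis and vertical above 0.5 rad).
Of flask_1, flask_2, flask_3, flask_4 only 2 to 4 are there at a start; the rules pass over those that are not, and their reading is None.
At some moment in a run one of flask_tray, flask_1, flask_2, flask_3, flask_4 may be knocked a few centimetres aside while the robot is not near it.
It also fails if it takes over 210 s, if anything falls off the work surface, if the arm or the gripper's body presses on something with over 40 N, if the wrist force passes 120 N, or if a joint passes its speed limit or range.

## Robot

A 6-joint arm with a two-finger parallel gripper is mounted at the origin on a cart in front of the work surface, level with it; the furniture and walls round the work are solid. World frame = base frame: x ahead of the robot, y to its left, z up, the work surface at z = 0. Lengths are in m, angles in rad, forces in N, time in s.
With the tool pointing down it reaches from about 0.3 to 0.95 m from the base axis. Payload 3.1 kg.
Tool frame: the origin (TCP) lies on the centre line of the jaws, within the pads' length; the fingertips stand 19 mm ahead of it and the grasp point (between the pads) is the TCP (ctrl.finger_overhang is the distance from the TCP to the fingertips, in m); x points along the fingers, y is the direction in which the jaws open and shut, and the axes are right-handed (so a half turn about x gives the same grasp; the last joint's range is limited). The gripper opens to 85 mm and grips with 20 to 120 N. Pads are 22 mm wide; open, the fingers measure 114 mm over their backs; the gripper's body (76 mm by 85 mm) begins 54 mm behind the grasp point. The pads swing forward as they close: fully open they stand 13 mm farther back than shut.
Start: joints at [1.119, 0.308, 1.634, -0, 1.2, -0.07], TCP at [0.233, 0.58, 0.25] pointing down, gripper open.
Joint ranges: [-3.06, 3.06], [-0.79, 1.96], [0.05, 2.63], [-1.19, 4.34], [0.05, 2.64], [-2.94, 2.94]. Speed limits (rad/s): [2.79, 2.79, 3.14, 3.14, 3.14, 3.14].

## Interface

Orientations are given as a unit quaternion [w, x, y, z].
In Python, from workcell import ctrl, claw, vision, sensors gives the robot as it stands. Calls block until the motion is done:
- ctrl.reach(position, orientation): joint-space move of the TCP to a pose.
- ctrl.movel(position, frame=None, v=0.15, force_limit=None): straight line of the TCP; frame=None keeps the orientation; v is the mean speed in m/s. With force_limit (N) it stops when the force on the tool has changed by that much, and returns True; else False.
- ctrl.movej(angles): joint-space move.
- claw.open_jaws() and claw.clamp(effort=None): open the fingers fully, or close them until they stop; effort is the grip in N (None keeps the last).
- ctrl.pause(seconds).
- ctrl.solve_ik(position, orientation): joint angles nearest the present ones, or None.
- vision.grab_frame(name): name is "scene" or "top" or "wrist"; returns the picture (384x512x3 uint8, red, green, blue); there is no depth.
- vision.camera_info(name): a dict with "fx", "fy", "cx", "cy" (pixels), "rvec" (rotation vector, rad) and "tvec" (3), from world to camera coordinates, as OpenCV has them; the wrist camera has in their place "T_tool_cam" (4x4, takes a point from camera to tool coordinates, whose origin is the TCP and whose axes are the tool frame's). Camera axes: x right, y down, z forward; pixel columns grow to the right and rows downward; lengths in m; the calibration is good to about 2 mm. The wrist camera is an equidistant fisheye: a pixel r from the principal point sees the ray r / f radians off the axis. A picture is of the moment at which its call begins: read the wrist's pose just before it. camera_info takes no time and is no camera call.
A pose or a line that the arm cannot do raises ctrl.PlanningError and nothing moves.
- ctrl.finish_job(): hands the job in, once; it reports no verdict.
Readings, each from a call of its own:
- sensors.current_time(): time.
- sensors.current_joint_pos(): joint angles.
- sensors.current_dq(): joint speeds.
- sensors.current_tau(): joint torques, N m.
- sensors.current_position(): TCP position.
- sensors.current_ee_rot(): TCP orientation.
- sensors.current_ft_force(): force on the tool from outside, world axes, zero at the start.
- sensors.current_moment(): the same for the moment, N m.
- sensors.current_finger_gap(): opening from 0.0 (shut) to 1.0 (fully open).
Only numpy, scipy, OpenCV 4.12 (cv2) and the standard library are available. Lean on these libraries where they do the work, as an engineer would, in place of code of your own. Each camera call takes 0.05 s, during which the arm holds its last target.

## Working session

There is one attempt and no reset: what is moved stays moved. The work goes in short steps, each a Python script; the robot and the scene stay as the last script left them, time stands still between calls to the robot, and variables do not carry over. Pictures are saved under pics/ and viewed, and the job is handed in when it is done.

```bash
ls; mkdir -p pics
python3 - <<'E'
from workcell import ctrl, claw, vision, sensors
import cv2,numpy as np
for n in ["scene","top","wrist"]:
    im=vision.grab_frame(n); cv2.imwrite(f"pics/{n}0.png",cv2.resize(im[:,:,::-1],None,fx=1.5,fy=1.5,interpolation=cv2.INTER_CUBIC))
    cv2.imwrite(f"pics/raw_{n}0.png",im[:,:,::-1])
    print(n,vision.camera_info(n))
print(sensors.current_time(),sensors.current_ee_rot(),sensors.current_position(),ctrl.finger_overhang)
E
```

```text
pics
scene {'fx': 430.40326122566864, 'fy': 430.40326122566864, 'cx': 257.84148197046636, 'cy': 192.07558847826388, 'rvec': array([ 2.0212709 , -0.66513264,  0.366149  ]), 'tvec': array([-0.47522943,  0.25611319,  1.25490409])}
top {'fx': 441.86561853436626, 'fy': 441.86561853436626, 'cx': 259.5976452559485, 'cy': 193.5653981073303, 'rvec': array([ 2.14374379, -2.10231497,  0.19411037]), 'tvec': array([-0.0399269 ,  0.58646656,  1.41707833])}
wrist {'fx': 297.3186396354542, 'fy': 297.3186396354542, 'cx': 256.57970664498964, 'cy': 194.7542769198754, 'T_tool_cam': array([[-1.25096201e-03, -3.16985277e-01,  9.48429633e-01,
        -1.24243090e-01],
       [ 9.99999192e-01, -1.83454125e-04,  1.25766709e-03,
         1.88941201e-04],
       [-2.24668623e-04,  9.48430441e-01,  3.16985250e-01,
        -8.11398545e-02],
       [ 0.00000000e+00,  0.00000000e+00,  0.00000000e+00,
         1.00000000e+00]])}
0.15 [ 0.69410551  0.13354974  0.69441974 -0.13477104] [0.23262839 0.57944954 0.24932923] 0.019
```

View pics/scene0.png

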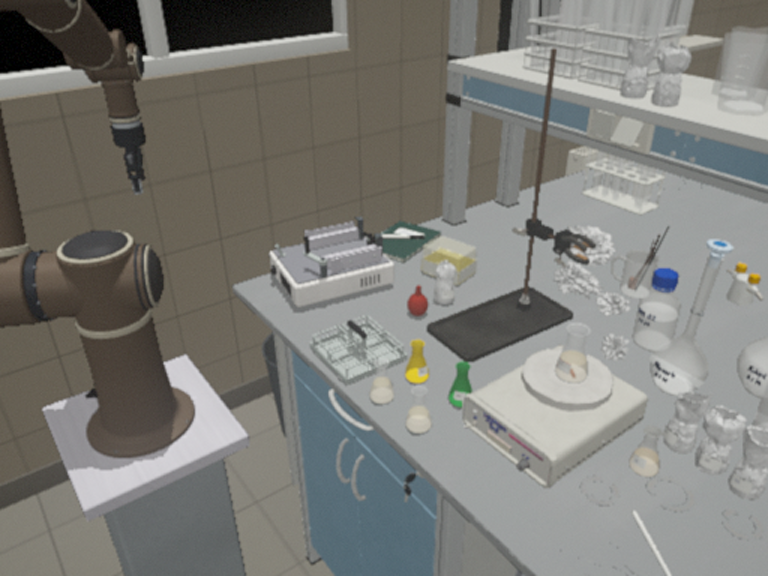

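View pics/top0.png

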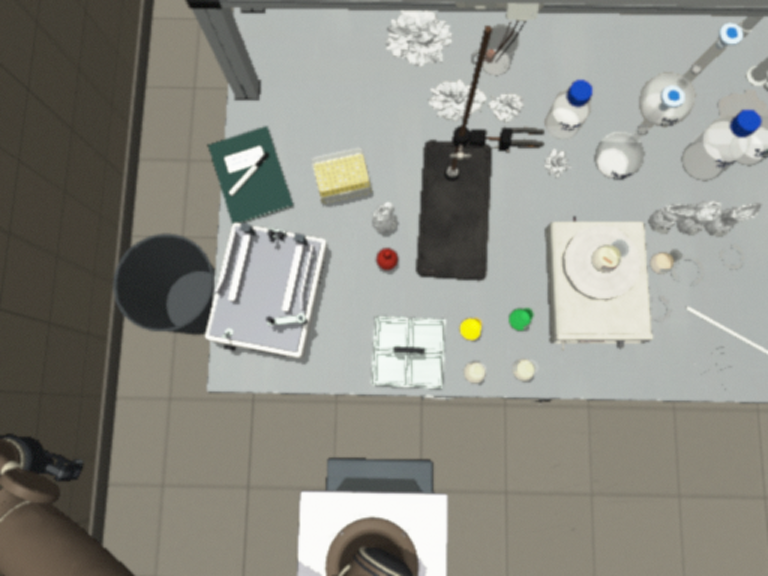

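View pics/wrist0.png

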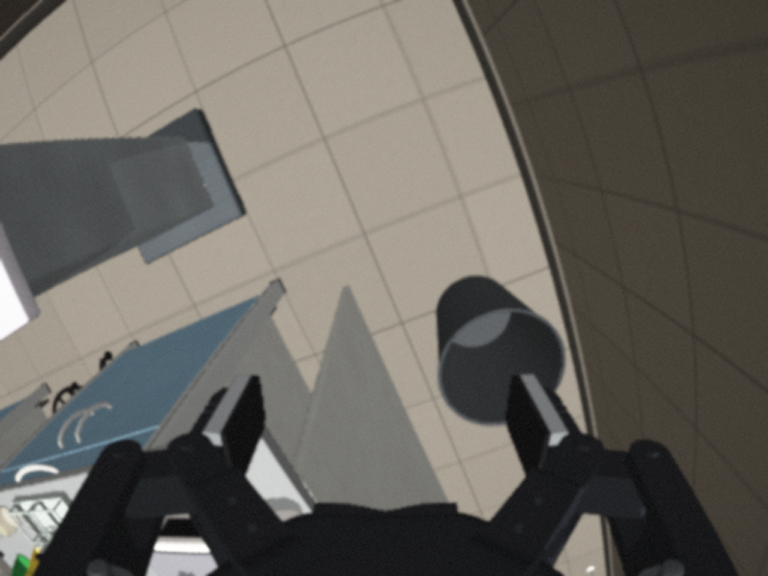

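The top view (×1.5) shows these candidates:
- **Amber flasks between tray and stirrer:** (476,372) and (526,370). I choose these.
- **Amber flask on the stirrer plate:** (605,258), not meant.
- **Amber flask right of the stirrer:** (662,262), not meant.
- **Yellow flask:** (470,329), and **green flask:** (520,319), neither meant.
- **Tray:** (408,352). **Shaker:** (267,290). **Bulb:** (387,259). **Foil flask:** (385,217).

Next I check that choice in a close crop.

Run:
```python
import cv2,numpy as np
a=cv2.imread('pics/raw_top0.png')
c=a[140:270,130:380]; cv2.imwrite('pics/crop_top.png',cv2.resize(c,None,fx=3.2,fy=3.2,interpolation=cv2.INTER_CUBIC))
a=cv2.imread('pics/raw_scene0.png')
c=a[140:300,170:340]; cv2.imwrite('pics/crop_scene.png',cv2.resize(c,None,fx=3.6,fy=3.6,interpolation=cv2.INTER_CUBIC))
```

```text
(no output)
```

View pics/crop_top.png

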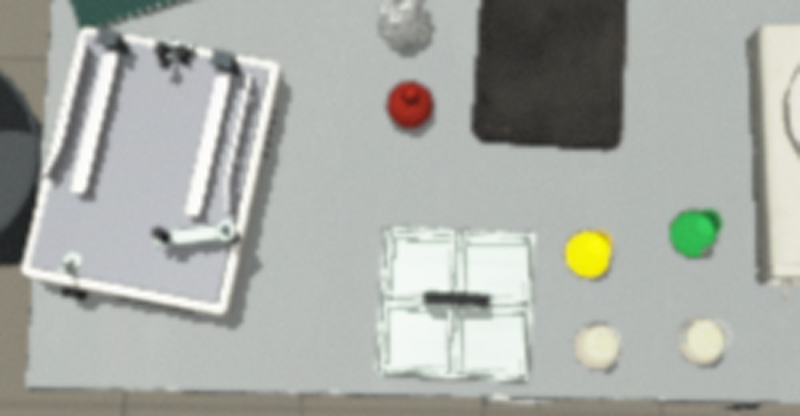

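View pics/crop_scene.png

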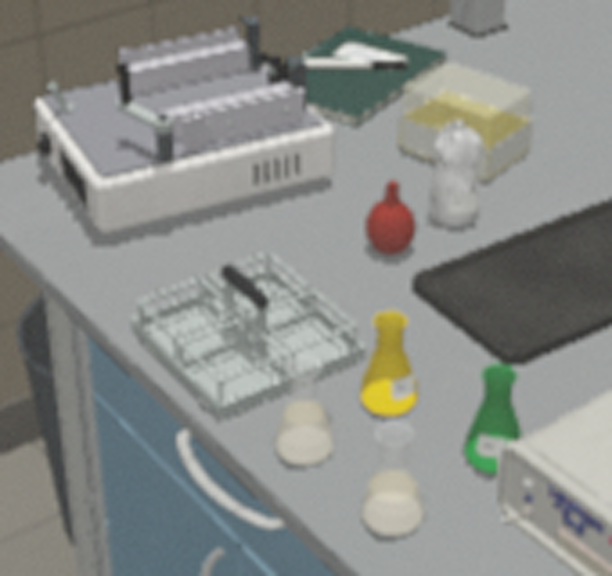

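The crop confirms two amber flasks, each in a row in front of the yellow and green ones. The latch is nearly closed. Next I compute positions.

```bash
cat > h.py <<'E'
import numpy as np, cv2
from scipy.spatial.transform import Rotation as R
from workcell import ctrl, claw, vision, sensors
def cam(n):
    i=vision.camera_info(n); M=R.from_rotvec(i['rvec']).as_matrix()
    return i,M,np.array(i['tvec'])
def ray(n,u,v):
    i,M,t=cam(n); d=M.T@np.array([(u-i['cx'])/i['fx'],(v-i['cy'])/i['fy'],1]); return -M.T@t,d/np.linalg.norm(d)
def onz(n,u,v,z):
    c,d=ray(n,u,v); return c+d*(z-c[2])/d[2]
def proj(n,p):
    i,M,t=cam(n); q=M@np.asarray(p)+t; return np.array([i['fx']*q[0]/q[2]+i['cx'],i['fy']*q[1]/q[2]+i['cy']])
def toolpose():
    q=sensors.current_ee_rot(); return R.from_quat([q[1],q[2],q[3],q[0]]).as_matrix(),np.array(sensors.current_position())
def wproj(p,pose=None):
    i=vision.camera_info('wrist'); T=i['T_tool_cam']; Rt,pt=pose if pose else toolpose()
    q=np.linalg.inv(T)@np.append(Rt.T@(np.asarray(p)-pt),1); r=np.hypot(q[0],q[1]); th=np.arctan2(r,q[2])
    return np.array([i['cx']+i['fx']*th*q[0]/r,i['cy']+i['fx']*th*q[1]/r])
def wonz(u,v,z,pose=None):
    i=vision.camera_info('wrist'); T=i['T_tool_cam']; Rt,pt=pose if pose else toolpose()
    x,y=u-i['cx'],v-i['cy']; r=np.hypot(x,y); th=r/i['fx']
    d=np.array([np.sin(th)*x/r,np.sin(th)*y/r,np.cos(th)]); d=Rt@T[:3,:3]@d; c=Rt@T[:3,3]+pt
    return c+d*(z-c[2])/d[2]
def down(yaw):
    """tool down; jaws (tool y) open along world direction yaw"""
    y=np.array([np.cos(yaw),np.sin(yaw),0]); x=np.array([0,0,-1.]); z=np.cross(x,y)
    q=R.from_matrix(np.c_[x,y,z]).as_quat(); return np.array([q[3],q[0],q[1],q[2]])
E
python3 - <<'E'
from h import *
f=lambda x,y:(130+(x+.5)/3.2-.5,140+(y+.5)/3.2-.5)
for n,p,z in [('BL',(85,28),.074),('BR',(280,65),.074),('FL',(25,272),.074),('FR',(222,312),.074),
 ('railLfront',(79,190),.105),('railRfront',(193,213),.105),('latchpin',(163,236),.1615),('latchpiv',(226,231),.1175),
 ('trBL',(385,228),.036),('trBR',(535,236),.036),('trFL',(380,374),.036),('trFR',(526,380),.036),('hL',(425,298),.072),('hR',(489,300),.072),
 ('bulb',(410,105),.05),('foil',(405,28),.08),('yel',(589,254),.08),('grn',(694,234),.08),('f1',(597,345),.02),('f2',(703,342),.02)]:
    print(n,np.round(onz('top',*f(*p),z),4))
print(cam('top')[1].T@-cam('top')[2], cam('scene')[1].T@-cam('scene')[2])
E
```

```text
BL [0.7306 0.3207 0.074 ]
BR [0.6946 0.1151 0.074 ]
FL [0.4732 0.3654 0.074 ]
FR [0.4366 0.164  0.074 ]
railLfront [0.5533 0.3084 0.105 ]
railRfront [0.5322 0.1931 0.105 ]
latchpin [0.5007 0.2114 0.1615]
latchpiv [0.5129 0.1575 0.1175]
trBL [0.5309 0.0027 0.036 ]
trBR [ 0.5255 -0.1542  0.036 ]
trFL [0.3795 0.0042 0.036 ]
trFR [ 0.3763 -0.1456  0.036 ]
hL [ 0.4549 -0.0404  0.072 ]
hR [ 0.4542 -0.1051  0.072 ]
bulb [ 0.6602 -0.0209  0.05  ]
foil [ 0.7353 -0.0143  0.08  ]
yel [ 0.5019 -0.2053  0.08  ]
grn [ 0.5244 -0.3118  0.08  ]
f1 [ 0.4145 -0.2206  0.02  ]
f2 [ 0.4198 -0.331   0.02  ]
[ 0.3163514  -0.03518413  1.50077714] [-0.16877699 -1.05107239  0.85614391]
```

```bash
cat >> h.py <<'E'
def save(n,name,crop=None,fx=1.5):
    im=vision.grab_frame(n)[:,:,::-1]; cv2.imwrite(f"pics/raw_{name}.png",im)
    if crop: im=im[crop[1]:crop[3],crop[0]:crop[2]]
    cv2.imwrite(f"pics/{name}.png",cv2.resize(im,None,fx=fx,fy=fx,interpolation=cv2.INTER_CUBIC))
E
python3 - <<'E'
from h import *
ctrl.reach([0.50,0.24,0.33],down(np.pi/2-.18))
p=toolpose(); save('wrist','w1'); np.save('w1.npy',np.c_[p[0],p[1]])
print(p,sensors.current_time(),sensors.current_joint_pos())
E
```

```text
(array([[-5.96091653e-04,  1.78168587e-01,  9.83999796e-01],
       [ 3.37007324e-04,  9.83999951e-01, -1.78168410e-01],
       [-9.99999766e-01,  2.25410436e-04, -6.46598276e-04]]), array([0.49957885, 0.24073378, 0.32973541])) 1.8167 [ 3.70625819e-01  1.07860912e-01  1.71260380e+00  4.05208179e-04
  1.32174445e+00 -1.02160916e+00]
```

View pics/w1.png

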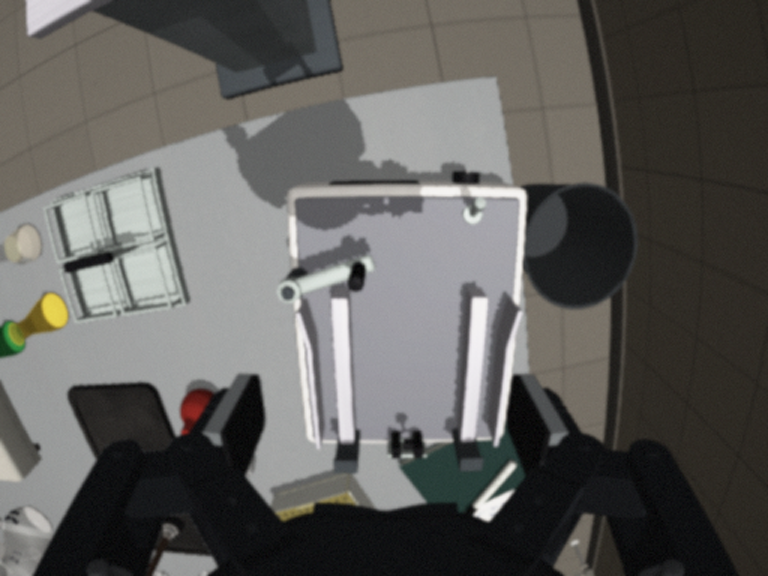

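Run:
```python
import cv2
a=cv2.imread('pics/raw_w1.png')
cv2.imwrite('pics/w1c.png',cv2.resize(a[110:320,180:360],None,fx=4,fy=2.85*4/2.85,interpolation=cv2.INTER_CUBIC)[:, :])
b=cv2.imread('pics/w1c.png'); print(b.shape); cv2.imwrite('pics/w1a.png',b[:440]); cv2.imwrite('pics/w1b.png',b[400:])
```

```text
(840, 720, 3)
```

View pics/w1a.png

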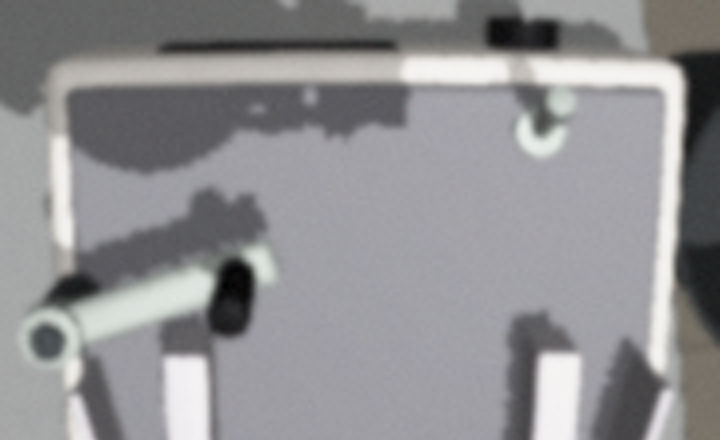

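View pics/w1b.png

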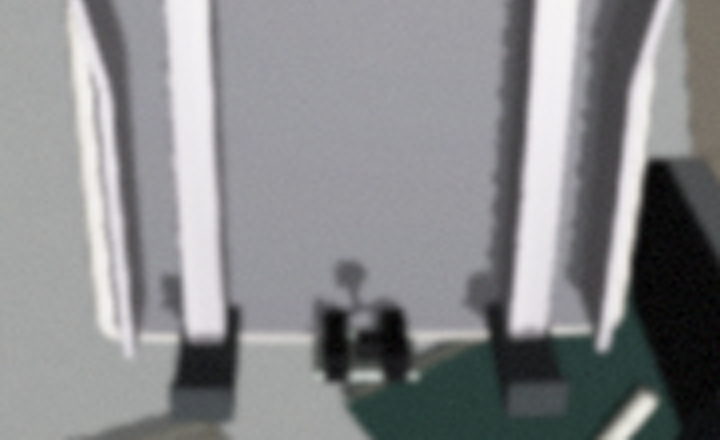

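Run:
```python
from h import *
from scipy.optimize import least_squares
a=np.load('w1.npy'); P=(a[:,:3],a[:,3])
f=lambda x,y:(180+(x+.5)/4-.5,110+(y+.5)/4-.5)
feat=[((186,353),(-.055,-.059,.105)),((559,352),(-.055,.059,.105)),((47,338),(-.066,-.098,.119)),((205,715),(None,-.059,.105)),((532,715),(None,.059,.105)),((541,132),(-.121,.055,.076)),((55,60),(-.135,-.108,.074)),((685,60),(-.135,.108,.074))]
W=[wonz(*f(*u),l[2],P)[:2] for u,l in feat]
def res(p,idx):
    c,s=np.cos(p[2]),np.sin(p[2]); r=[]
    for i in idx:
        d=W[i]-p[:2]; l=np.array([c*d[0]+s*d[1],-s*d[0]+c*d[1]]); e=feat[i][1]
        r+= [l[1]-e[1]] if e[0] is None else [l[0]-e[0],l[1]-e[1]]
    return r
for idx in (range(8),range(6)):
    s=least_squares(res,[.59,.24,-.18],args=(idx,)); print(s.x,np.round(np.array(s.fun)*1000,1))
x=s.x
pin=wonz(*f(231,318),.1615,P)[:2]; piv=x[:2]+R.from_euler('z',x[2]).as_matrix()[:2,:2]@[-.066,-.098]
d=pin-piv; print('pin',pin,piv,np.hypot(*d),np.arctan2(d[1],d[0])-x[2])
```

```text
[ 0.5934843   0.24613908 -0.17057641] [ 2.6  0.   3.4 -0.8  3.7 -1.6 -0.2  0.5  4.   0.1 -6.8  6.3 -6.8 -4.3]
[ 0.59679003  0.24526577 -0.16925036] [-0.9  0.4  0.  -0.5  0.1 -1.2  0.   0.7  0.7  0.5]
pin [0.50645445 0.21987593] [0.51522562 0.15978333] 0.0607293509395925 1.8849841958827391
```

```bash
cat >> h.py <<'E'
SH=np.array([.5968,.24527]); SY=-.16925
def s2w(x,y,z=0):
    c,s=np.cos(SY),np.sin(SY); return np.array([SH[0]+c*x-s*y,SH[1]+s*x+c*y,z])
def w2s(p):
    c,s=np.cos(SY),np.sin(SY); d=np.asarray(p)[:2]-SH; return np.array([c*d[0]+s*d[1],-s*d[0]+c*d[1]])
PIV=s2w(-.066,-.098)[:2]
E
python3 - <<'E'
from h import *
def pose(j,clr,z,side):  # side=-1: finger on inner side (opening)
    phi=np.pi-j+SY; u=np.array([np.cos(phi),np.sin(phi)]); n=np.array([-u[1],u[0]])
    p=PIV+.06*u+side*n*(.017+clr); return np.append(p,z),down(phi)
claw.clamp(20)
p,q=pose(1.256,.018,.22,-1); ctrl.reach(p,q)
p,q=pose(1.256,.018,.147,-1); print(ctrl.movel(p,q,v=.12,force_limit=8))
hit=None
for j in np.arange(1.256,-.01,-.157):
    p,q=pose(max(j,0),0.0,.147,-1); r=ctrl.movel(p,q,v=.08,force_limit=15)
    print(round(j,2),r,np.round(sensors.current_ft_force(),1))
    if r: break
p=np.array(sensors.current_position()); ctrl.movel(p+[0,0,.09],v=.15)
save('top','t2',(130,130,300,280),4)
print(sensors.current_time())
E
```

```text
False
1.26 False [ 0.9 -0.4  0.5]
1.1 False [ 1.  -0.  -0.7]
0.94 False [ 0.3 -0.   0.3]
0.78 False [-0.1  0.5 -0.5]
0.63 False [ 0.3 -0.7  1.3]
0.47 False [ 0.   0.7 -0.2]
0.31 False [-0.1  0.3 -0.4]
0.16 False [-0.   0.7 -0.2]
-0.0 False [-0.4 -0.1  0.3]
7.525
```

View pics/t2.png

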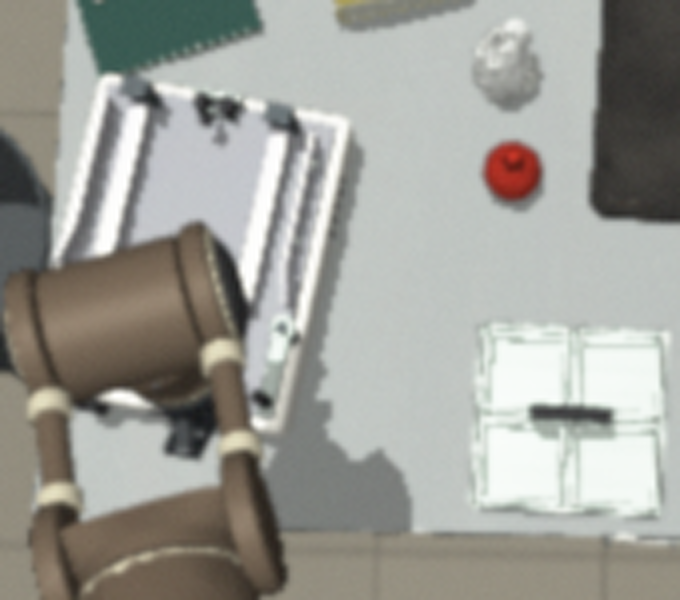

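Run:
```python
from h import *
claw.open_jaws()
ctrl.reach([.455,-.06,.30],down(0))
p=toolpose(); save('wrist','w3'); np.save('w3.npy',np.c_[p[0],p[1]])
print(p[1],sensors.current_joint_pos(),sensors.current_time())
for yaw in (SY,0,np.pi,np.pi+SY):
  for pos in (s2w(-.01,0,.2),s2w(.0215,0,.171),[.455,-.07,.07]): print(yaw,ctrl.solve_ik(pos,down(yaw)))
```

```text
[ 0.45499594 -0.0598052   0.29992619] [-2.25606018e-01 -6.80497002e-02  1.95190947e+00  1.03029469e-04
  1.25789511e+00 -2.26294472e-01] 10.4583
-0.16925 [ 3.29897053e-01  3.78861061e-01  1.64601750e+00 -4.44089210e-16
  1.11671409e+00  4.99147053e-01]
-0.16925 [ 3.07139671e-01  4.58137130e-01  1.59649629e+00 -4.44089210e-16
  1.08695923e+00  4.76389671e-01]
-0.16925 [-2.47283194e-01  2.66994116e-01  2.12685050e+00 -4.44089210e-16
  7.47748042e-01 -7.80331940e-02]
0 [ 3.29897053e-01  3.78861061e-01  1.64601750e+00 -4.44089210e-16
  1.11671409e+00  3.29897053e-01]
0 [ 3.07139671e-01  4.58137130e-01  1.59649629e+00 -4.44089210e-16
  1.08695923e+00  3.07139671e-01]
0 [-2.47283194e-01  2.66994116e-01  2.12685050e+00 -4.44089210e-16
  7.47748042e-01 -2.47283194e-01]
3.141592653589793 [ 3.29897053e-01  3.78861061e-01  1.64601750e+00 -4.44089210e-16
  1.11671409e+00 -2.81169560e+00]
3.141592653589793 [ 3.07139671e-01  4.58137130e-01  1.59649629e+00 -4.44089210e-16
  1.08695923e+00 -2.83445298e+00]
3.141592653589793 [-2.47283194e-01  2.66994116e-01  2.12685050e+00 -4.44089210e-16
  7.47748042e-01  2.89430946e+00]
2.972342653589793 [ 3.29897053e-01  3.78861061e-01  1.64601750e+00 -4.44089210e-16
  1.11671409e+00 -2.64244560e+00]
2.972342653589793 [ 3.07139671e-01  4.58137130e-01  1.59649629e+00 -4.44089210e-16
  1.08695923e+00 -2.66520298e+00]
2.972342653589793 None
```

View pics/w3.png

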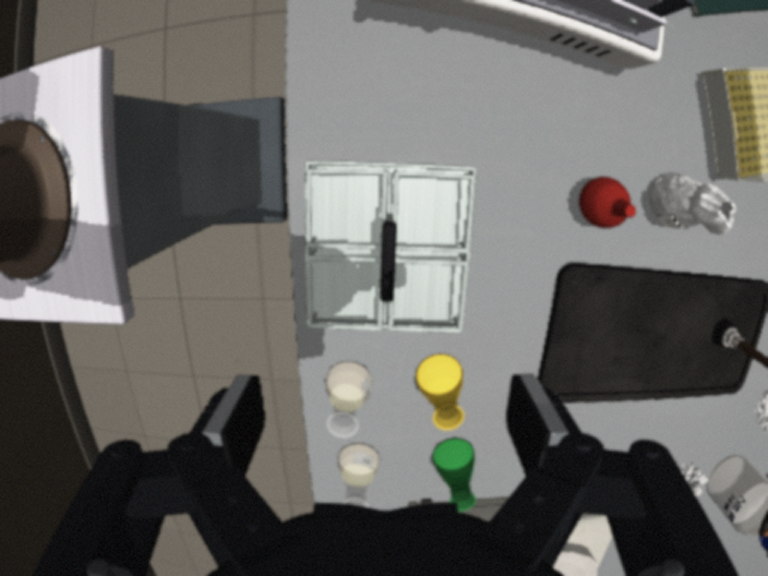

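The wrist view shows the tray with its handle from (389,218) to (387,301). The two amber flasks are at (348,385) and (358,463), lying towards me from the yellow (440,377) and green (454,455). I see no third amber flask.

Run:
```python
from h import *
a=np.load('w3.npy'); P=(a[:,:3],a[:,3])
im=cv2.imread('pics/raw_w3.png')
m=(im.max(2)<50).astype(np.uint8); m[:140]=0;m[210:]=0;m[:,:245]=0;m[:,275:]=0
ys,xs=np.nonzero(m); print(len(xs),xs.min(),xs.max(),ys.min(),ys.max())
r=cv2.minAreaRect(np.c_[xs,ys].astype(np.float32)); print(r)
f=lambda x,y:((x+.5)/1.5-.5,(y+.5)/1.5-.5)
for z in (.069,): print('handle', wonz(r[0][0],r[0][1],z,P))
v=[wonz(258.9,147,.07,P),wonz(257.7,200,.07,P)]; print(v)
for c in [(307,163),(475,170),(462,331),(305,328)]: print(wonz(*f(*c),.036,P))
for c,z in [((348,378),.085*.3),((358,460),.025),((343,425),.08),((356,503),.085)]: print('fl',wonz(*f(*c),z,P))
```

```text
403 254 262 147 199
((258.0, 173.0), (52.0, 8.0), 90.0)
handle [ 0.45739777 -0.06818946  0.069     ]
[array([ 0.4584093 , -0.03561512,  0.07      ]), array([ 0.45709152, -0.10305936,  0.07      ])]
[0.3878996  0.01078147 0.036     ]
[0.53398776 0.00509286 0.036     ]
[ 0.52930967 -0.1462799   0.036     ]
[ 0.37926093 -0.14324252  0.036     ]
fl [ 0.41786995 -0.2030932   0.0255    ]
fl [ 0.42494675 -0.31263438  0.025     ]
fl [ 0.41633244 -0.22360629  0.08      ]
fl [ 0.42538419 -0.32324261  0.085     ]
```

Run:
```python
from h import *
q=down(-.03)
ctrl.reach([.4575,-.0683,.16],q)
ctrl.movel([.4575,-.0683,.068],q,v=.12,force_limit=8)
print(sensors.current_position()); claw.clamp(60); ctrl.pause(.2)
print(sensors.current_finger_gap(),sensors.current_position(),np.round(sensors.current_ft_force(),1))
p=np.array(sensors.current_position())
ctrl.movel([p[0],p[1],.30],q,v=.2)
print(sensors.current_finger_gap(),np.round(sensors.current_ft_force(),1),np.round(sensors.current_moment(),2))
pp=toolpose(); save('wrist','w4'); np.save('w4.npy',np.c_[pp[0],pp[1]]); print(sensors.current_time())
```

```text
[ 0.45852899 -0.06852056  0.06891203]
0.1245959349314571 [ 0.45765249 -0.06834015  0.06829531] [-1.5  0.9  5. ]
0.12487607440775332 [-0.7  1.2 -3.8] [0.03 0.03 0.02]
14.2167
```

View pics/w4.png

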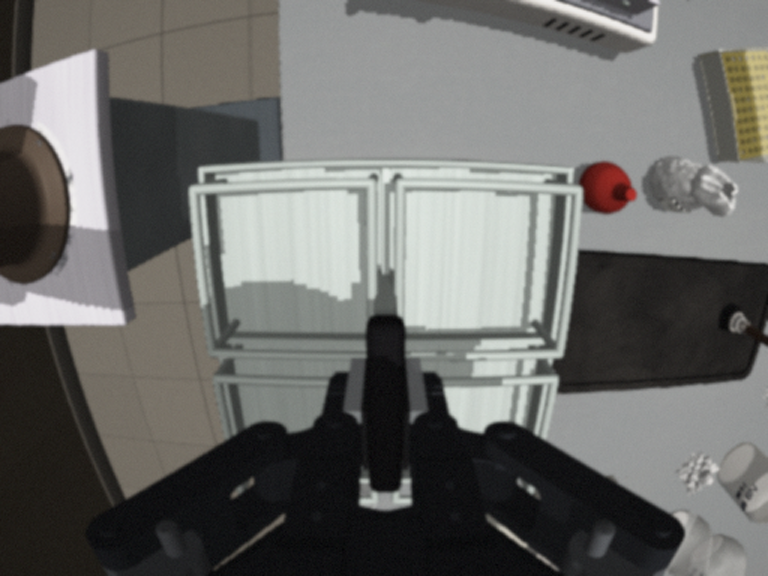

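Run:
```python
from h import *
a=np.load('w4.npy'); P=(a[:,:3],a[:,3]); f=lambda x,y:((x+.5)/1.5-.5,(y+.5)/1.5-.5)
z0=P[1][2]-.0683
for c,z in [((190,186),.034),((583,184),.034),((215,356),.034),((563,356),.034),((199,167),.016),((577,167),.016),((386,318),.072)]:
    w=wonz(*f(*c),z0+z,P); print(c,np.round(P[0].T@(w-P[1]),4))
```

```text
(190, 186) [ 0.0346 -0.0731 -0.0709]
(583, 184) [ 0.0341  0.0749 -0.0718]
(215, 356) [ 0.0345 -0.0707 -0.0006]
(563, 356) [ 0.034   0.075  -0.0007]
(199, 167) [ 0.0526 -0.0767 -0.0774]
(577, 167) [ 0.0521  0.0801 -0.0777]
(386, 318) [-0.0037  0.0006 -0.0335]
```

Run:
```python
from h import *
q=down(SY)
t=s2w(-.0085,.0015,.30)
ctrl.movel(t,q,v=.25)
t[2]=.19; ctrl.movel(t,q,v=.12,force_limit=10)
f0=np.array(sensors.current_ft_force())
save('scene','s5',(150,120,300,240),4)
t[2]=.170; print(ctrl.movel(t,q,v=.03,force_limit=4))
p=np.array(sensors.current_position()); print(p,w2s(p),np.round(f0,1),np.round(sensors.current_ft_force(),1),np.round(sensors.current_moment(),2),sensors.current_time())
save('wrist','w5')
```

```text
True
[0.58855329 0.24815712 0.17332181] [-0.00861519  0.00145677] [ 0.4  0.8 -4. ] [0.3 0.3 3.3] [-0.04  0.01 -0.01] 17.4
```

View pics/w5.png

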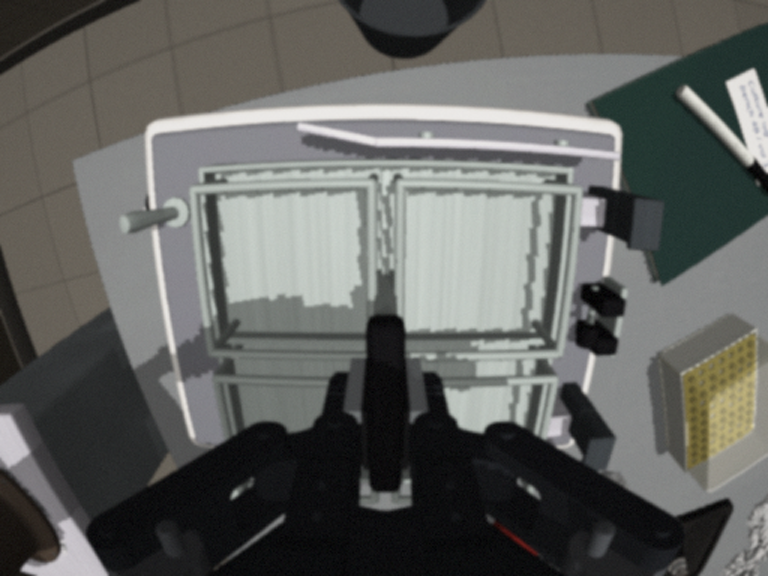

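View pics/s5.png

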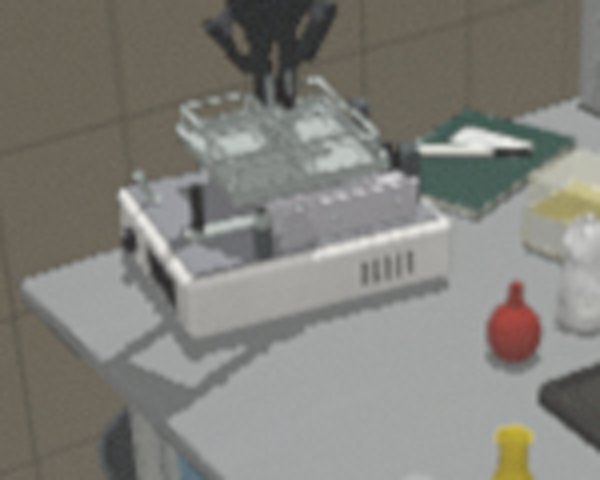

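The tray is down on the rails between the guides (TCP z matches 105 + 68.3 mm). Sliding it home.

Run:
```python
from h import *
q=down(SY); z=sensors.current_position()[2]
t=s2w(.0255,.0015,z); print(ctrl.movel(t,q,v=.04,force_limit=14))
p=np.array(sensors.current_position()); print(p,w2s(p),np.round(sensors.current_ft_force(),1),np.round(sensors.current_moment(),2))
save('wrist','w6'); pp=toolpose(); np.save('w6.npy',np.c_[pp[0],pp[1]])
```

```text
False
[0.61809817 0.24337839 0.17333938] [0.02131247 0.00172295] [-10.5   1.5   7.9] [0.19 1.44 0.01]
```

View pics/w6.png

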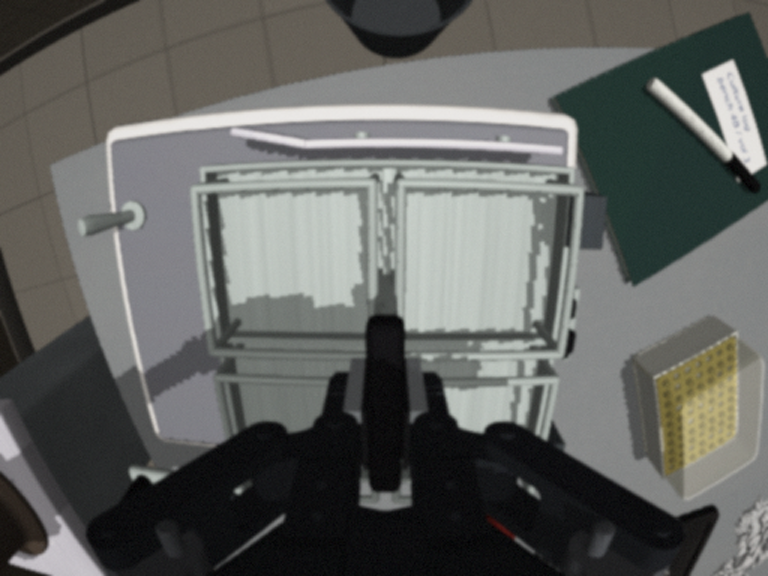

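```bash
cat >> h.py <<'E'
def pinpose(j,clr,z,side):
    phi=np.pi-j+SY; u=np.array([np.cos(phi),np.sin(phi)]); n=np.array([-u[1],u[0]])
    return np.append(PIV+.06*u+side*n*(.017+clr),z),down(phi)
E
python3 - <<'E'
from h import *
claw.open_jaws(); ctrl.pause(.2)
p=np.array(sensors.current_position()); print(w2s(p),p[2]); ctrl.movel(p+[0,0,.12],v=.15)
save('wrist','w7')
pp=toolpose(); np.save('w7.npy',np.c_[pp[0],pp[1]])
claw.clamp(20)
p,q=pinpose(0,.02,.25,1); ctrl.reach(p,q)
p,q=pinpose(0,.02,.147,1); print(ctrl.movel(p,q,v=.12,force_limit=8))
for j in list(np.arange(0,1.58,.157))+[1.60]:
    p,q=pinpose(j,-.001,.147,1); r=ctrl.movel(p,q,v=.08,force_limit=12)
    print(round(j,2),r,np.round(sensors.current_ft_force(),1))
    if r: break
p,q=pinpose(1.57,.025,.147,1); ctrl.movel(p,q,v=.1)
p[2]=.33; ctrl.movel(p,v=.2)
t=s2w(-.09,0,.36); ctrl.reach(t,down(np.pi/2+SY))
save('wrist','w8'); pp=toolpose(); np.save('w8.npy',np.c_[pp[0],pp[1]])
print(sensors.current_time())
E
```

```text
[0.02552292 0.00148548] 0.17330452930963416
False
0.0 False [ 0.8 -0.2 -0.8]
0.16 False [ 0.1  0.3 -0.3]
0.31 False [-0.   0.8 -0. ]
0.47 False [ 0.5  0.6 -0. ]
0.63 False [ 0.3  0.1 -0.4]
0.78 False [ 0.8  0.1 -0.2]
0.94 False [ 0.7 -0.6  0.4]
1.1 False [ 1.1 -1.1 -0.3]
1.26 False [ 0.1 -0.   0.1]
1.41 False [-0.4 -0.2  0.9]
1.57 False [-3.1 -0.1 -0.1]
1.6 False [-6.3  0.7  2.9]
30.5833
```

View pics/w8.png

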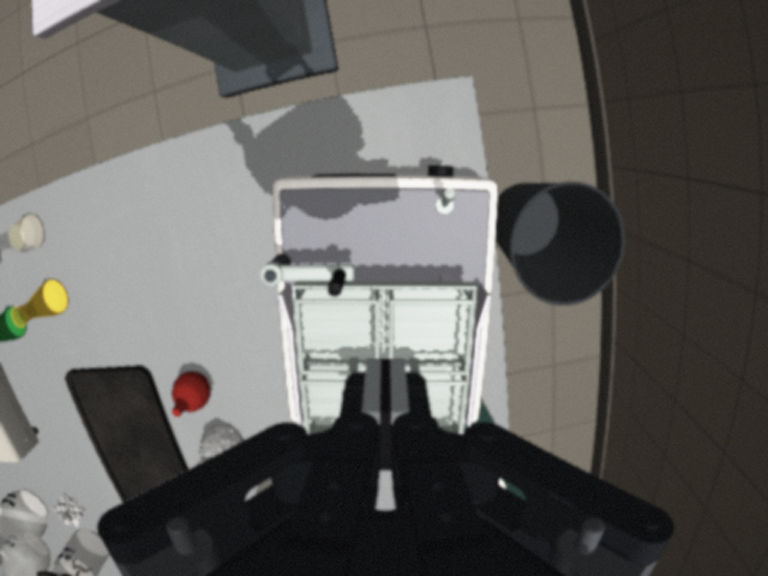

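View pics/w7.png

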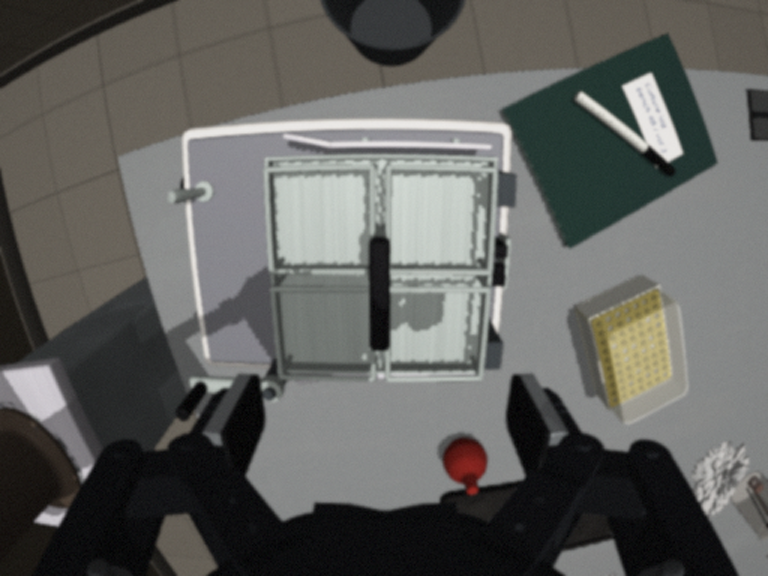

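The tray is home and the latch is shut across its front, with the pin at (337,280) in w8. Now I get the tray's exact position and a close look at the flasks.

Run:
```python
from h import *
f=lambda x,y:((x+.5)/1.5-.5,(y+.5)/1.5-.5)
a=np.load('w7.npy'); P=(a[:,:3],a[:,3])
for c,z in [((265,170),.141),((497,169),.141),((277,380),.141),((487,379),.141),((379,236),.177),((379,350),.177)]:
    print(c,np.round(w2s(wonz(*f(*c),z,P)),4))
a=np.load('w8.npy'); P=(a[:,:3],a[:,3]); g=w2s(wonz(*f(335,287),.1615,P)); print('pin',g, np.pi-np.arctan2(g[1]+.098,g[0]+.066))
claw.open_jaws()
ctrl.reach([.40,-.26,.24],down(np.pi/2))
pp=toolpose(); save('wrist','w9'); np.save('w9.npy',np.c_[pp[0],pp[1]])
save('top','t9',(220,190,390,280),4)
```

```text
(265, 170) [-0.0502  0.0705]
(497, 169) [0.0941 0.0709]
(277, 380) [-0.0533 -0.0766]
(487, 379) [ 0.0978 -0.0754]
(379, 236) [0.0214 0.0345]
(379, 350) [ 0.0211 -0.0339]
pin [-0.0692381  -0.03830207] 1.5166080624968543
```

View pics/w9.png

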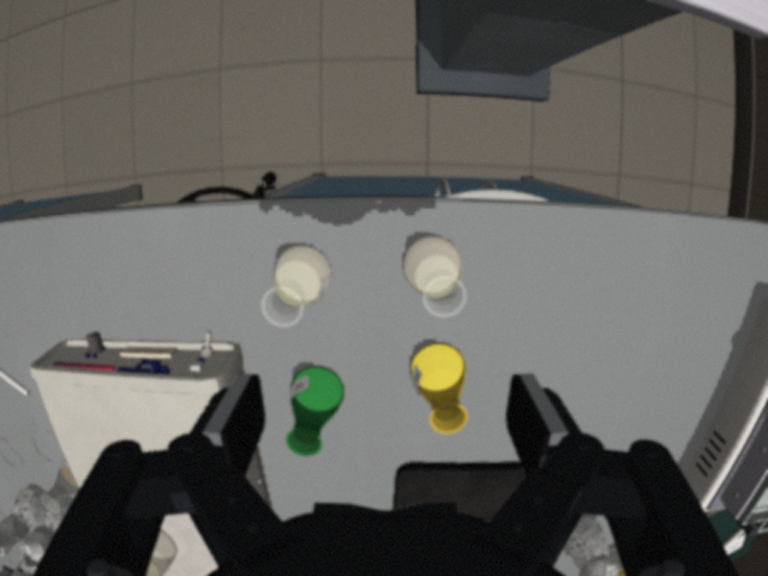

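View pics/t9.png

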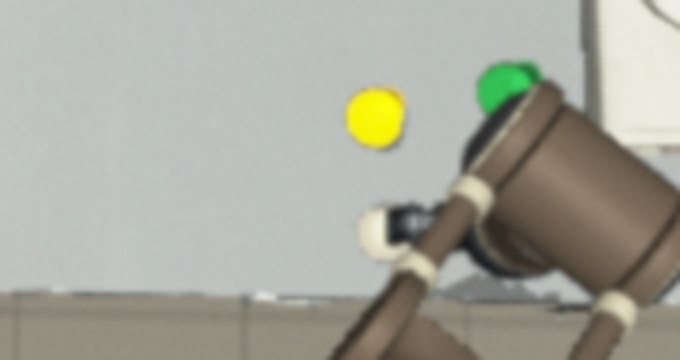

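The wrist view shows two standing amber flasks with lips at (444,298) and (283,306), and feet near (432,263) and (302,271). The green and yellow ones stand behind them.

Run:
```python
from h import *
f=lambda x,y:((x+.5)/1.5-.5,(y+.5)/1.5-.5)
a=np.load('w9.npy'); P=(a[:,:3],a[:,3])
for c in [(444,298),(283,306)]: print('lip',wonz(*f(*c),.085,P))
for c in [(432,264),(302,271)]: print('foot',wonz(*f(*c),.006,P))
im=cv2.imread('pics/raw_w9.png')
cv2.imwrite('pics/w9c.png',cv2.resize(im[150:220,160:320],None,fx=5,fy=5,interpolation=cv2.INTER_CUBIC))
```

```text
lip [ 0.41714644 -0.21998446  0.085     ]
lip [ 0.42305421 -0.3287469   0.085     ]
foot [ 0.41471697 -0.22014383  0.006     ]
foot [ 0.4207425  -0.32945779  0.006     ]
```

View pics/w9c.png

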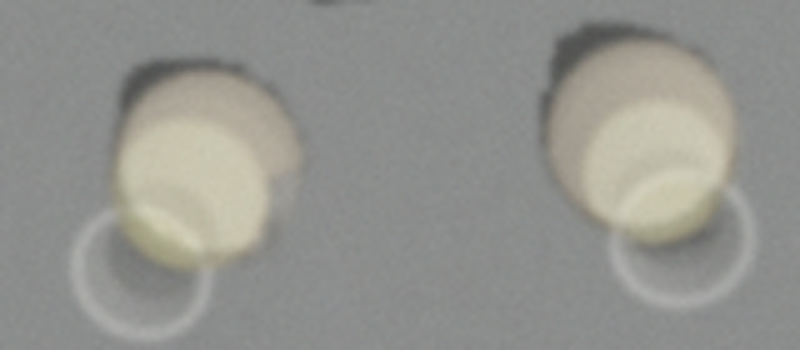

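Run:
```python
from h import *
q=down(np.pi/2)
ctrl.reach([.4165,-.2202,.19],q)
print(ctrl.movel([.4165,-.2202,.066],q,v=.1,force_limit=5), sensors.current_position())
claw.clamp(30); ctrl.pause(.2)
p=np.array(sensors.current_position()); print(p,sensors.current_finger_gap(),np.round(sensors.current_ft_force(),1))
ctrl.movel([p[0],p[1],.30],q,v=.15)
print(sensors.current_finger_gap(),np.round(sensors.current_ft_force(),1),sensors.current_time())
save('wrist','w10'); save('scene','s10',(150,100,350,250),4)
```

```text
False [ 0.41710888 -0.2206102   0.06663847]
[ 0.41671091 -0.22032407  0.06657911] 0.4200040119223525 [-0.5  0.7  4.9]
0.42761430787921656 [-0.7 -0.1 -0.3] 37.6167
```

View pics/w10.png

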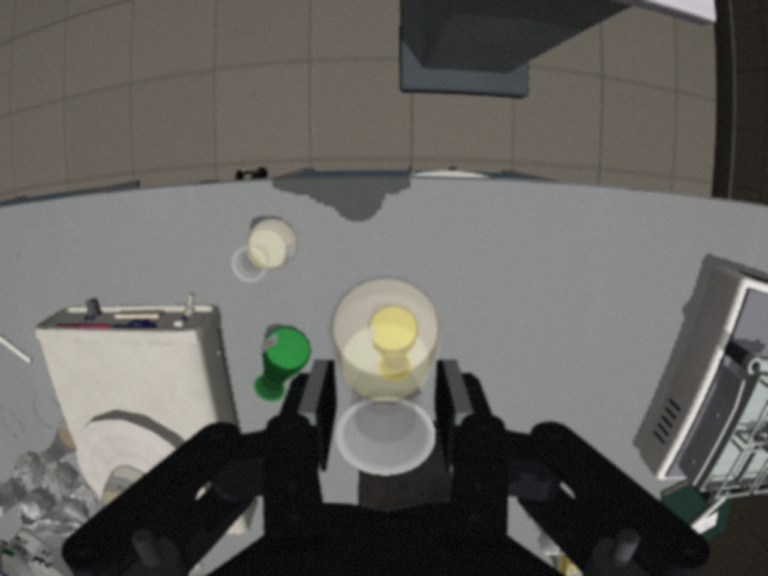

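View pics/s10.png

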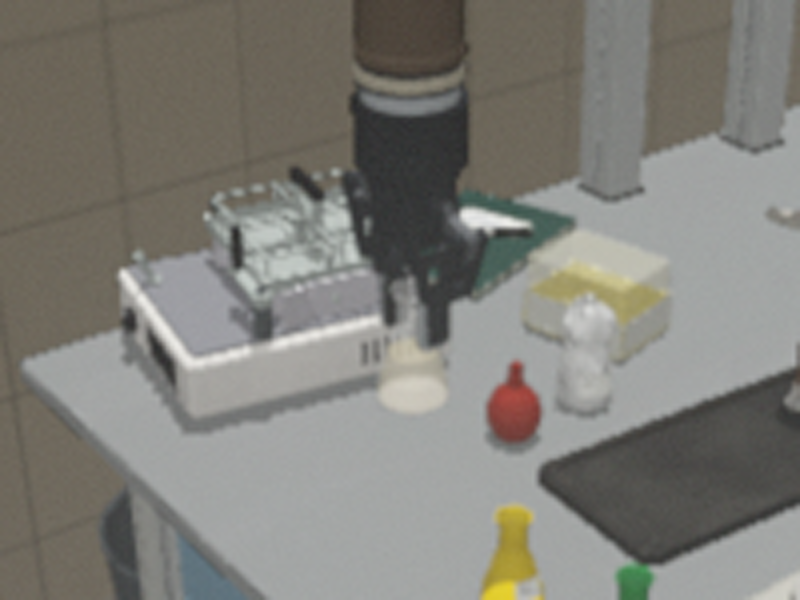

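Run:
```python
from h import *
f=lambda x,y:((x+.5)/1.5-.5,(y+.5)/1.5-.5)
P=toolpose(); zt=P[1][2]
for c,z in [((386,436),.0184),((386,330),-.0606)]:
    w=wonz(*f(*c),zt+z,P); print(np.round(P[0].T@(w-P[1]),4))
q=down(np.pi/2+SY)
t=s2w(-.0165,.038,.31); ctrl.movel(t,q,v=.2); print('over',sensors.current_time())
save('wrist','w11'); pp=toolpose(); np.save('w11.npy',np.c_[pp[0],pp[1]])
```

```text
[-0.0184  0.0005 -0.0015]
[ 0.0606  0.0007 -0.0013]
over 40.5333
```

View pics/w11.png

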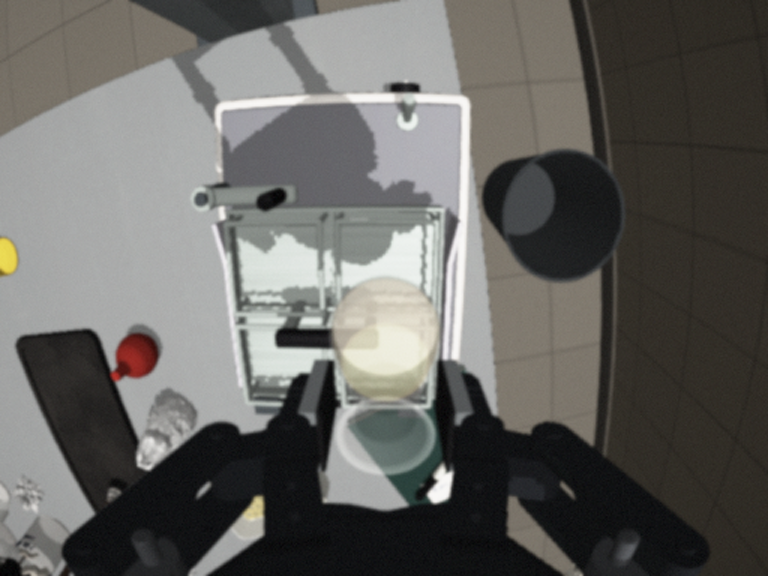

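Run:
```python
from h import *
f=lambda x,y:((x+.5)/1.5-.5,(y+.5)/1.5-.5)
a=np.load('w11.npy'); P=(a[:,:3],a[:,3])
for c in [(335,211),(445,210),(232,211),(322,211)]: print(np.round(w2s(wonz(*f(*c),.141,P)),4))
q=down(np.pi/2+SY)
t=s2w(-.0152,.038,.20); print(ctrl.movel(t,q,v=.12,force_limit=6))
t[2]=.172; print(ctrl.movel(t,q,v=.03,force_limit=3)); p=np.array(sensors.current_position()); print(p,w2s(p),np.round(sensors.current_ft_force(),1))
```

```text
[-0.0563  0.0047]
[-0.0571  0.0777]
[-0.0584 -0.0672]
[-0.0565 -0.0041]
False
True
[0.58783344 0.28512388 0.17466338] [-0.01555155  0.03777407] [ 0.3 -0.4  4.3]
```

Run:
```python
from h import *
claw.open_jaws(); ctrl.pause(.2)
p=np.array(sensors.current_position()); ctrl.movel(p+[0,0,.14],v=.12)
save('wrist','w12')
ctrl.reach([.40,-.30,.24],down(np.pi/2))
pp=toolpose(); save('wrist','w13'); np.save('w13.npy',np.c_[pp[0],pp[1]]); print(sensors.current_time())
```

```text
46.7917
```

View pics/w12.png

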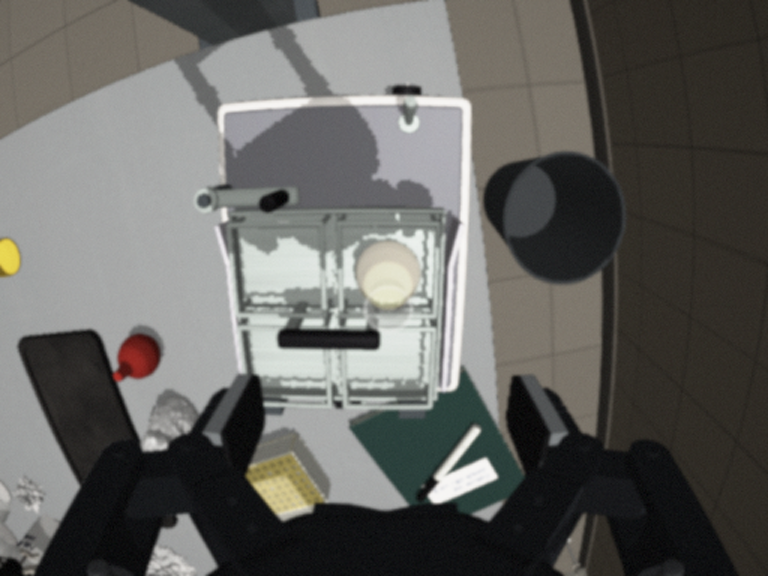

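View pics/w13.png

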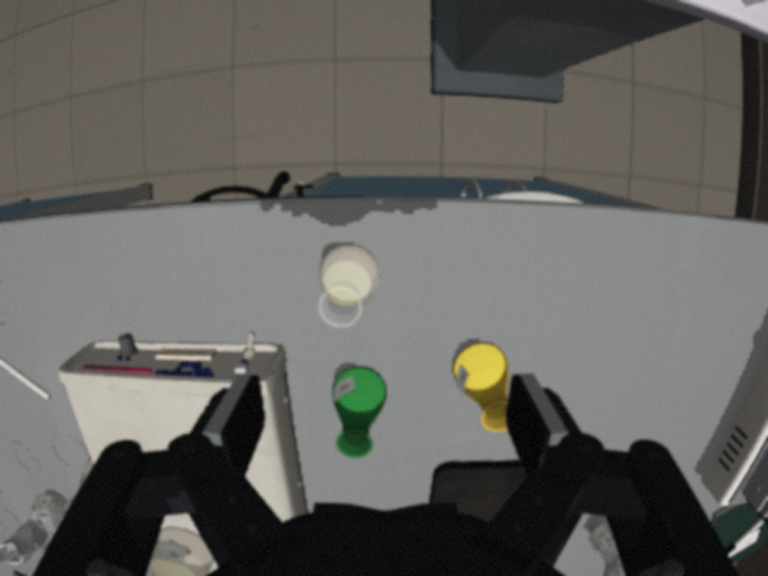

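Run:
```python
from h import *
f=lambda x,y:((x+.5)/1.5-.5,(y+.5)/1.5-.5)
a=np.load('w13.npy'); P=(a[:,:3],a[:,3])
print('lip',wonz(*f(340.5,307),.085,P),'foot',wonz(*f(349,273),.006,P))
for z in (0,.07): print('stirrer',wonz(*f(285,347),z,P), wonz(*f(93,343),z,P))
```

```text
lip [ 0.4235079  -0.32917895  0.085     ] foot [ 0.42253233 -0.32945489  0.006     ]
stirrer [ 0.49468895 -0.3911716   0.        ] [ 4.98661125e-01 -6.09648997e-01 -5.55111512e-17]
stirrer [ 0.46102962 -0.37358012  0.07      ] [ 0.46423874 -0.55008837  0.07      ]
```

Run:
```python
from h import *
q=down(np.pi/2)
ctrl.reach([.4232,-.3293,.19],q)
print(ctrl.movel([.4232,-.3293,.066],q,v=.1,force_limit=5), sensors.current_position())
claw.clamp(30); ctrl.pause(.2)
p=np.array(sensors.current_position()); print(p,sensors.current_finger_gap(),np.round(sensors.current_ft_force(),1))
ctrl.movel([p[0],p[1],.31],q,v=.15)
t=s2w(.0595,-.040,.31); ctrl.movel(t,down(np.pi/2+SY),v=.2)
print(sensors.current_finger_gap(),np.round(sensors.current_ft_force(),1),sensors.current_time())
save('wrist','w14'); pp=toolpose(); np.save('w14.npy',np.c_[pp[0],pp[1]])
```

```text
False [ 0.42375713 -0.32979812  0.06672922]
[ 0.42351525 -0.32971914  0.06650508] 0.42639671030295806 [-0.3 -1.3  3.8]
0.4215897777632733 [-0.6 -0.3 -0.8] 54.0333
```

View pics/w14.png

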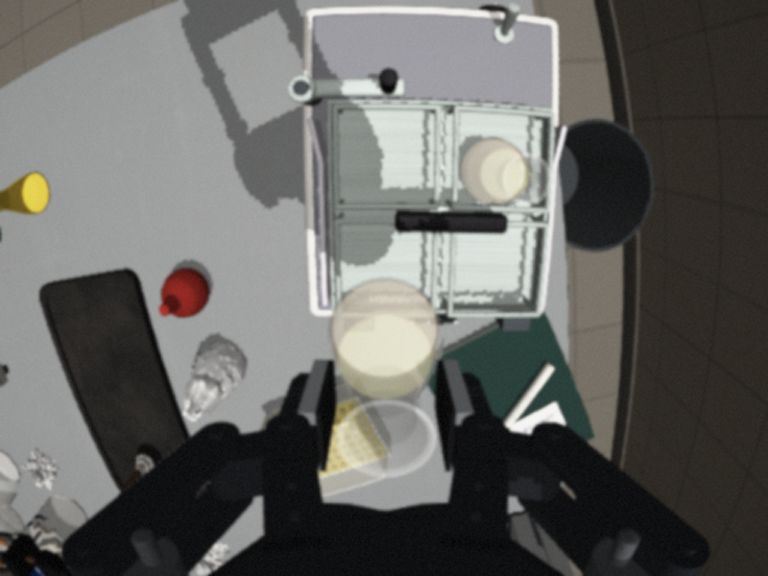

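Run:
```python
from h import *
q=down(np.pi/2+SY)
t=s2w(.0605,-.040,.20); print(ctrl.movel(t,q,v=.12,force_limit=6))
t[2]=.172; print(ctrl.movel(t,q,v=.03,force_limit=3)); p=np.array(sensors.current_position()); print(p,w2s(p),np.round(sensors.current_ft_force(),1))
if p[2]<.1765:
    claw.open_jaws(); ctrl.pause(.2)
    p=np.array(sensors.current_position()); ctrl.movel(p+[0,0,.15],v=.12)
    claw.clamp(20)
    ctrl.reach(s2w(-.05,0,.36),down(np.pi/2+SY))
pp=toolpose(); save('wrist','w15'); np.save('w15.npy',np.c_[pp[0],pp[1]]); print(sensors.current_time())
save('scene','s15',(150,120,350,270),4)
```

```text
False
True
[0.64922159 0.19547801 0.17456858] [ 0.06005968 -0.04025047] [-0.5 -0.5  4.1]
59.45
```

View pics/w15.png

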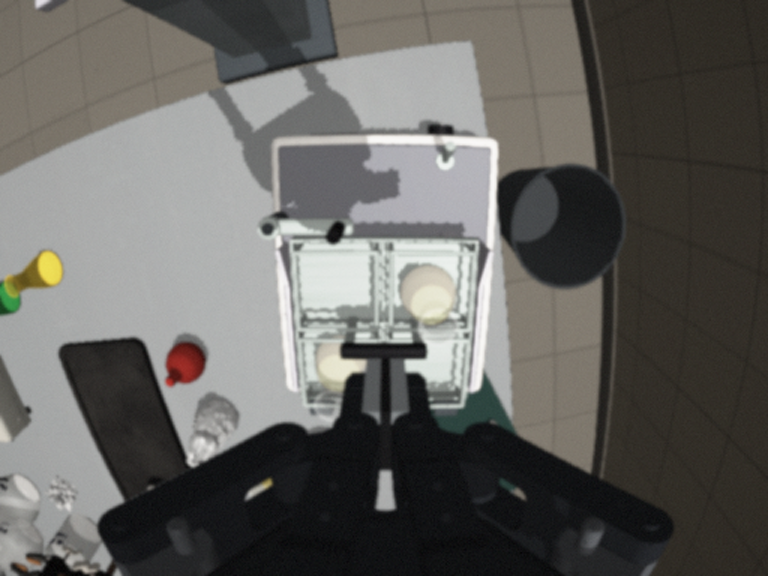

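View pics/s15.png

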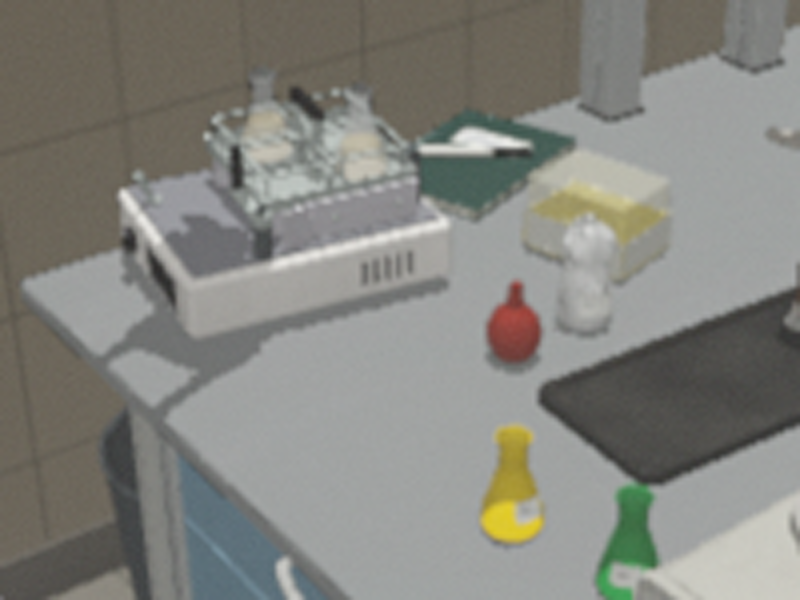

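Both flasks stand upright in the front-left and rear-right pockets, with the tray home and the latch shut. Next is the toggle.

Run:
```python
from h import *
q=down(np.pi/2+SY)
ctrl.reach(s2w(-.172,.055,.22),q)
print(ctrl.movel(s2w(-.172,.055,.109),q,v=.12,force_limit=6))
for x in (-.155,-.145,-.135,-.127,-.124):
    r=ctrl.movel(s2w(x,.055,.109),q,v=.05,force_limit=9); p=np.array(sensors.current_position()); print(x,r,w2s(p),np.round(sensors.current_ft_force(),1))
    if r: break
ctrl.movel(s2w(-.165,.055,.109),q,v=.1); ctrl.movel(s2w(-.165,.055,.25),q,v=.15)
ctrl.reach(s2w(-.09,0,.36),q)
pp=toolpose(); save('wrist','w16'); np.save('w16.npy',np.c_[pp[0],pp[1]]); save('scene','s16',(150,120,300,240),5); print(sensors.current_time())
```

```text
False
-0.155 False [-0.15458963  0.05495762] [ 0.4  0.4 -0.1]
-0.145 False [-0.14458206  0.05503534] [-0.6  0.   0. ]
-0.135 False [-0.13444853  0.05507999] [-0.  -0.3 -0.2]
-0.127 False [-0.12825001  0.05480762] [-5.1  1.5  2. ]
-0.124 False [-0.12783044  0.05477341] [-10.5   2.4   5.3]
65.5
```

View pics/w16.png

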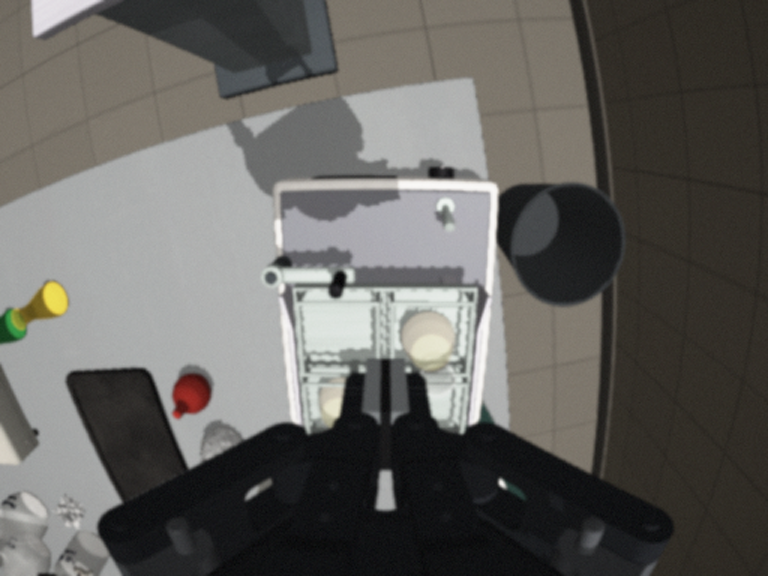

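View pics/s16.png

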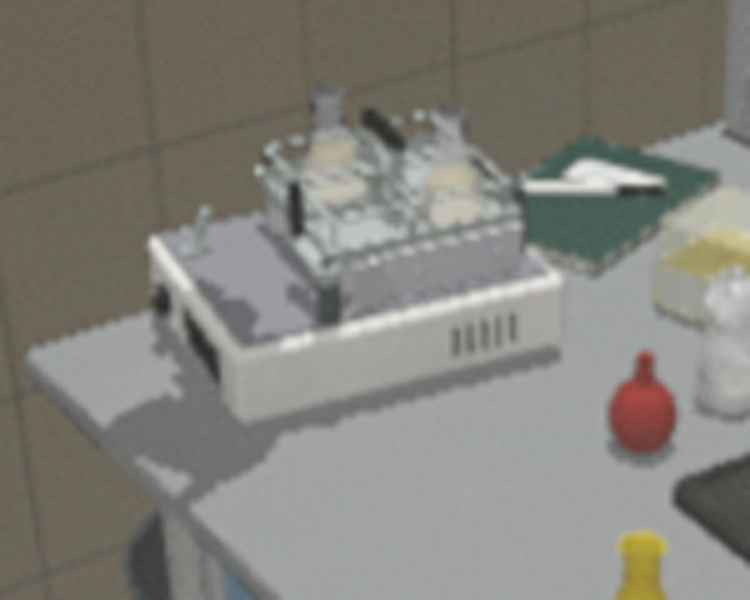

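The toggle leans back and the push ended on its hard stop. I make one last check of the tray position and the bench.

Run:
```python
from h import *
ctrl.reach(s2w(.0215,0,.36),down(SY))
pp=toolpose(); save('wrist','w17'); np.save('w17.npy',np.c_[pp[0],pp[1]])
save('top','t17'); print(sensors.current_time())
```

```text
66.925
```

View pics/w17.png

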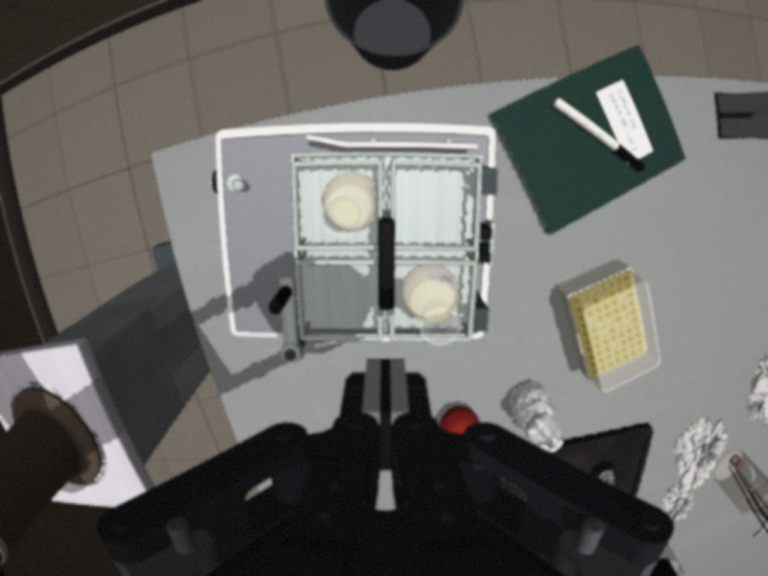

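View pics/t17.png

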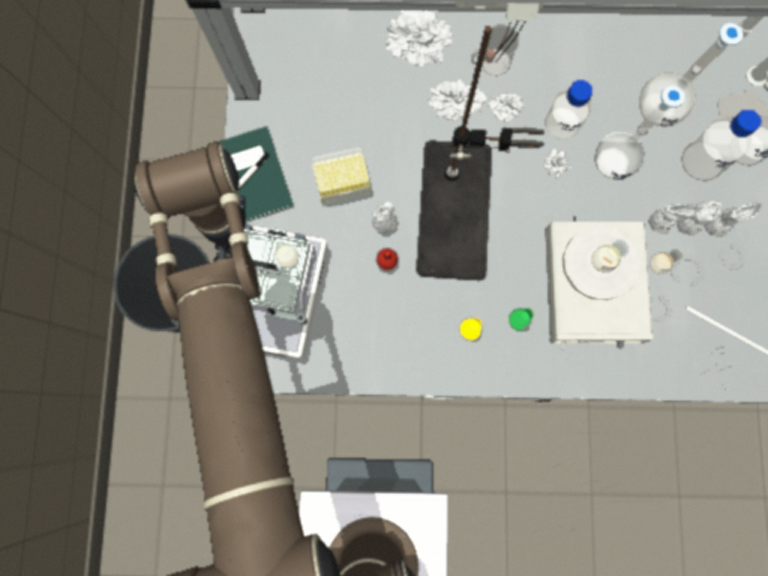

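Run:
```python
from h import *
f=lambda x,y:((x+.5)/1.5-.5,(y+.5)/1.5-.5)
a=np.load('w17.npy'); P=(a[:,:3],a[:,3])
for c,z in [((387,217),.177),((387,309),.177)]: print(np.round(w2s(wonz(*f(*c),z,P)),4))
g=w2s(wonz(*f(281,300),.14,P)); print('pin',g,np.pi-np.arctan2(g[1]+.098,g[0]+.066))
ctrl.finish_job()
```

```text
[0.0223 0.0349]
[ 0.0225 -0.0329]
pin [-0.06547088 -0.03923074] 1.5797995077725009
the job is handed in; nothing more can be done
```

I completed the whole job in the required order and handed it in at about 67 s; no verdict was reported.

1. **Latch and tray:** I swung the latch open, set the tray on the rails 30 mm short of home, slid it onto the rear stops, and shut the latch.
2. **Flasks:** Two amber flasks were on the bench between the tray and the stirrer. Both went into the tray, one front-left and one rear-right.
3. **Power:** I pushed the toggle on until it met its hard stop.

**Last checks:**
- **Tray:** the handle measured x ≈ 22 mm in the shaker's frame, against 21.5 mm for home.
- **Latch:** about 1.58 rad, from the pin's position. After closing I had measured 1.52 rad. Both are above the 1.35 rad needed.
- **Flasks:** both look upright in the pictures. Each met the pocket floor within 0.1 mm of the expected height before I let go.
- **Toggle:** leaning back in the pictures.
- **Bystanders:** the pipette bulb and the foil-wrapped flask look unmoved in the top view.
- **Robot:** at hand-in it hung well clear above the tray, at 0.36 m.

**Not measured directly:** I inferred the presence lever's angle from the tray resting against the stops. In one view the pocket position came out about 3 mm different from my assumed one, which is within the play, and nothing failed because of it.

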